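Tare the purple and then the amber balance

TASK

Three balances stand on the lab bench, each with a capped jar on its pan. With the fingertips, gently press down the green tare key of the balance that carries the purple-capped jar and let it spring back up, then do the same on the balance that carries the amber-capped jar, and withdraw. Do not press the red keys or any key of the third balance, and leave the jars and everything else on the bench where they stand.

Things in the scene. Friction and masses are not known exactly. Their poses are not given: they have to be found in the camera images.
- balance_purple: the top-pan balance that carries the purple-capped jar: fixed light grey box 190 (its x) by 130 (its y) by 40 mm high, origin at the centre of its underside. Its key panel with the small display is at its -x end, its round steel pan (92 mm across, top 50 mm above the bench) at the +x end, centred 42 mm from the balance's centre. The three balances look alike; their order on the bench and their yaw change.
- green_purple_top (a point): centre of the top face of the round green tare key on balance_purple, 24 mm across, 63 mm above the bench when up; the point moves down with the key. It sits 68 mm to -x and 34 mm to +y of the balance's centre, in its frame
- green_purple (a joint): travel of that green key: 0 up, 0.008 m fully down against its hard stop; a spring (2.4 N to start it, rising evenly to 8 N fully down) brings it back up. It counts as pressed beyond 0.003 m
- red_purple_top (a point): centre of the top face of the round red off key on balance_purple, 24 mm across, 63 mm above the bench when up; the point moves down with the key. It sits 68 mm to -x and 34 mm to -y of the balance's centre, in its frame
- red_purple (a joint): travel of that red key: 0 up, 0.008 m fully down against its hard stop; a spring (2.4 N to start it, rising evenly to 8 N fully down) brings it back up. Leave it alone: beyond 0.002 m is a fault
- jar_purple: loose glass jar, 52 mm wide, 46 mm high, with a purple cap, standing on the pan of balance_purple; origin at the centre of its underside; 0.12 kg
- balance_amber: the top-pan balance that carries the amber-capped jar: fixed light grey box 190 (its x) by 130 (its y) by 40 mm high, origin at the centre of its underside. Its key panel with the small display is at its -x end, its round steel pan (92 mm across, top 50 mm above the bench) at the +x end, centred 42 mm from the balance's centre. The three balances look alike; their order on the bench and their yaw change.
- green_amber_top (a point): centre of the top face of the round green tare key on balance_amber, 24 mm across, 63 mm above the bench when up; the point moves down with the key. It sits 68 mm to -x and 34 mm to +y of the balance's centre, in its frame
- green_amber (a joint): travel of that green key: 0 up, 0.008 m fully down against its hard stop; a spring (2.4 N to start it, rising evenly to 8 N fully down) brings it back up. It counts as pressed beyond 0.003 m
- red_amber_top (a point): centre of the top face of the round red off key on balance_amber, 24 mm across, 63 mm above the bench when up; the point moves down with the key. It sits 68 mm to -x and 34 mm to -y of the balance's centre, in its frame
- red_amber (a joint): travel of that red key: 0 up, 0.008 m fully down against its hard stop; a spring (2.4 N to start it, rising evenly to 8 N fully down) brings it back up. Leave it alone: beyond 0.002 m is a fault
- jar_amber: loose glass jar, 52 mm wide, 46 mm high, with an amber cap, standing on the pan of balance_amber; origin at the centre of its underside; 0.12 kg
- balance_white: the top-pan balance that carries the white-capped jar: fixed light grey box 190 (its x) by 130 (its y) by 40 mm high, origin at the centre of its underside. Its key panel with the small display is at its -x end, its round steel pan (92 mm across, top 50 mm above the bench) at the +x end, centred 42 mm from the balance's centre. The three balances look alike; their order on the bench and their yaw change.
- green_white_top (a point): centre of the top face of the round green tare key on balance_white, 24 mm across, 63 mm above the bench when up; the point moves down with the key. It sits 68 mm to -x and 34 mm to +y of the balance's centre, in its frame
- green_white (a joint): travel of that green key: 0 up, 0.008 m fully down against its hard stop; a spring (2.4 N to start it, rising evenly to 8 N fully down) brings it back up. Leave it alone: beyond 0.002 m is a fault
- red_white_top (a point): centre of the top face of the round red off key on balance_white, 24 mm across, 63 mm above the bench when up; the point moves down with the key. It sits 68 mm to -x and 34 mm to -y of the balance's centre, in its frame
- red_white (a joint): travel of that red key: 0 up, 0.008 m fully down against its hard stop; a spring (2.4 N to start it, rising evenly to 8 N fully down) brings it back up. Leave it alone: beyond 0.002 m is a fault
- jar_white: loose glass jar, 52 mm wide, 46 mm high, with a white cap, standing on the pan of balance_white; origin at the centre of its underside; 0.12 kg
- beaker_tall: empty glass beaker, 60 mm wide, 85 mm high, a bystander on the bench; origin at its underside centre
- beaker_low: empty glass beaker, 70 mm wide, 60 mm high, a bystander on the bench; origin at its underside centre
- spatula: spatula lying flat, 190 mm long, a bystander on the bench; origin at its underside, handle along its -x
- dropper: brown glass bottle with black cap, 32 mm wide, 65 mm high, a bystander on the bench; origin at its underside centre

How it is judged:
By the outcome, as a careful person would: the job done as asked, in the order asked, and still so for the second after the job is handed in, with the robot touching nothing.
It also fails if it takes over 35 s, if anything falls off the work surface, if the arm or the gripper's body presses on something with over 40 N, if the wrist force passes 120 N, or if a joint passes its speed limit or range.

ROBOT

A 7-joint arm with a two-finger parallel gripper is mounted at the origin on the work surface. World frame = base frame: x ahead of the robot, y to its left, z up, the work surface at z = 0. Lengths are in m, angles in rad, forces in N, time in s.
With the tool pointing down it reaches from about 0.4 to 0.85 m from the base axis. Payload 10.4 kg.
Tool frame: the origin (TCP) lies between the finger pads; the fingertips stand 11 mm ahead of it and the grasp point (between the pads) lies 8 mm behind it; z points along the fingers, y is the direction in which the jaws open and shut (so a half turn about z gives the same grasp; the last joint's range is limited). The gripper opens to 87 mm and grips with 3 to 60 N. Pads are 19 mm wide; open, the fingers measure 117 mm over their backs; the gripper's body (75 mm by 190 mm) begins 51 mm behind the grasp point.
Start: joints at [1.166, 0.332, -0.065, 1.46, 0.022, 1.35, -0.088], TCP at [0.233, -0.58, 0.198] pointing down, gripper open.
Joint ranges: [-2.6, 2.6], [-0.5, 2.12], [-1.47, 1.34], [0.16, 2.42], [-1.27, 4.41], [0.06, 2.06], [-2.6, 2.6]. Speed limits (rad/s): [2.22, 2.22, 2.79, 2.79, 3.14, 3.14, 3.14].

INTERFACE

Orientations are given as a unit quaternion [x, y, z, w].
In Python, from bench import r, eyes gives the robot as it stands.
- The arm moves only by the shell command python3 -m inch 'ROWS' [FORCE]. ROWS is a JSON object of lists of equal length, an entry for each row: "translation": the shift along the world's x, y, z scaled (see below), a list of three; "rot": the turn, a rotation vector about the world's x, y, z scaled (see below), a list of three; "jaw": the finger opening in mm, from 0 to 87. In form: {"translation": [[tx, ty, tz], ...], "rot": [[ax, ay, az], ...], "jaw": [jaw, ...]}. A call has 1 to 20 rows; each row is the pose to reach, as a shift and turn from the pose measured when the call began; what a row does not reach only later rows make up. The controller multiplies each number of a shift by 100 mm and each number of a turn by 60 degrees. A row lasts 1/10 s, in which the tool goes at most 50 mm and 8.59 degrees, less where a joint would pass 70% of its speed; a pose out of reach is approached as far as the arm can. A call with a number of a shift or a turn outside -1 to 1 is refused whole. A call with a gripper value outside its range is refused whole. The fingers move at their own pace and stop on an object; FORCE is the grip in N (left out, the last holds). Time passes only in rows, so rows that repeat a pose let the fingers close. It gives the time, the measured TCP pose, the force and the opening at its end, in the units of the state.
- r.read_state(): the state, without advancing time (a new reading comes with each control period).
- eyes.camera(name): name is "scene" or "top" or "wrist"; returns the picture (384x512x3 uint8, blue, green, red); there is no depth.
- eyes.calibration(name): a dict with "fx", "fy", "cx", "cy" (pixels), "R" (3x3) and "t" (3): a world point X has camera coordinates R X + t; the wrist camera has in their place "hand_eye" (4x4, takes a point from camera to tool coordinates, whose origin is the TCP and whose axes are the flange's). Camera axes: x right, y down, z forward; pixel columns grow to the right and rows downward; lengths in m; the calibration is good to about 2 mm. A picture is of the moment at which its call begins: read the wrist's pose just before it. calibration takes no time and is no camera call.
- r.close_job(): hands the job in, once; it reports no verdict.
The state is a dict: "time": time; "joint_positions": joint angles; "joint_vel": joint speeds; "joint_torque": joint torques, N m; "ee_pos": TCP position; "eef_rot": TCP orientation; "ft_force": force on the tool from outside, world axes, zero at the start; "torque": the same for the moment, N m; "width": finger opening in m.
Only numpy, scipy, OpenCV 4.12 (cv2) and the standard library are available. Lean on these libraries where they do the work, as an engineer would, in place of code of your own. Each camera call takes 0.05 s, during which the arm holds its last target. There are 200 camera calls.

## Working session

There is one attempt and no reset: what is moved stays moved. The work goes in short steps, Python scripts to look and compute and a shell command to move; the robot and the scene stay as the last step left them, time stands still between calls to the robot, and variables do not carry over. Pictures are saved under pics/ and viewed, about 8 in all and at most 12, crops included, and the job is handed in when it is done.

```bash
mkdir -p pics; python3 - <<'E'
from bench import r,eyes
import cv2,numpy as np
s=r.read_state();print(s['time'],s['ee_pos'],s['eef_rot'],s['width'],s['ft_force'])
for n in("top","scene"):
    cv2.imwrite(f"pics/{n}0.png",eyes.camera(n));c=eyes.calibration(n);print(n,c)
print(eyes.calibration("wrist"))
E
```

```text
0.0 [ 0.23269519 -0.57962653  0.19705333] [ 9.81833911e-01  1.89741111e-01 -1.71823877e-04 -6.73029217e-04] 0.08709219901237375 [-0.18001336 -0.69890156  0.75851636]
top {'fx': 410.0301974562613, 'fy': 410.0301974562613, 'cx': 257.16352574530566, 'cy': 195.42511966880696, 'R': array([[ 0.01475805, -0.99943703,  0.03012998],
       [-0.9982765 , -0.01643928, -0.05633623],
       [ 0.05679983, -0.02924663, -0.99795712]]), 't': array([-0.01732054,  0.49032216,  1.10211311])}
scene {'fx': 374.5141873267651, 'fy': 374.5141873267651, 'cx': 247.89540569889456, 'cy': 188.56805775638682, 'R': array([[-0.67582008,  0.73703317,  0.007023  ],
       [ 0.48859866,  0.45511217, -0.74440866],
       [-0.55185014, -0.49965489, -0.66768736]]), 't': array([ 0.31641887, -0.18512843,  1.45818523])}
{'fx': 273.2359231027588, 'fy': 273.2359231027588, 'cx': 259.06552563430955, 'cy': 187.06300187017175, 'hand_eye': array([[-3.07446027e-04, -9.64683366e-01, -2.63412050e-01,
         7.28059731e-02],
       [ 9.99999886e-01, -2.00490820e-04, -4.32918059e-04,
        -4.65216641e-04],
       [ 3.64817153e-04, -2.63412153e-01,  9.64683318e-01,
        -1.87954560e-01],
       [ 0.00000000e+00,  0.00000000e+00,  0.00000000e+00,
         1.00000000e+00]])}
```

View pics/top0.png

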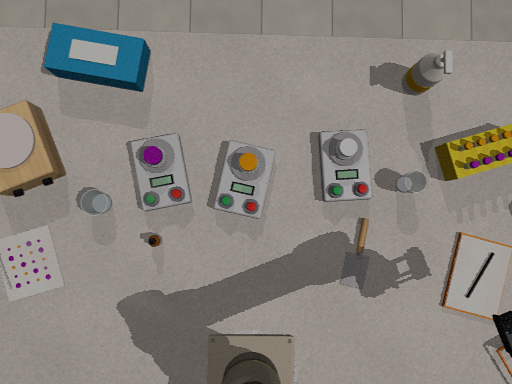

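View pics/scene0.png

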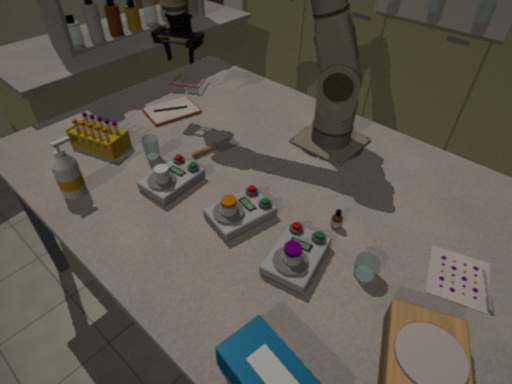

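The top view shows purple at left (green key near 151,199), amber in the middle (green near 226,201) and white at right (green near 337,190). The scene view agrees. Next I'll measure the keys in both views.

```bash
cat >h.py <<'E'
import cv2,numpy as np
def blobs(im,kind,amin=25):
    h=cv2.cvtColor(im,cv2.COLOR_BGR2HSV)
    R={'g':[((50,110,50),(85,255,255))],'r':[((0,150,90),(6,255,255)),((172,150,90),(180,255,255))],
       'p':[((135,120,50),(160,255,255))],'a':[((10,170,120),(22,255,255))]}[kind]
    m=sum(cv2.inRange(h,*q) for q in R)
    n,_,st,c=cv2.connectedComponentsWithStats(m)
    return [(c[i],st[i,4]) for i in range(1,n) if st[i,4]>=amin]
def ray(c,uv,z,R=None,o=None):
    d=np.array([(uv[0]-c['cx'])/c['fx'],(uv[1]-c['cy'])/c['fy'],1])
    if R is None: R=c['R'].T; o=-R@c['t']
    d=R@d
    return o+d*(z-o[2])/d[2]
E
python3 - <<'E'
from h import *
from bench import eyes
for n in("top","scene"):
    im=cv2.imread(f"pics/{n}0.png");c=eyes.calibration(n)
    for k,z in(('g',.062),('r',.062),('p',.096),('a',.096)):
        for b,a in blobs(im,k): print(n,k,b.round(1),a,ray(c,b,z).round(4)[:2])
E
```

```text
top g [336.3 189.8] 64 [ 0.5061 -0.2155]
top g [149.9 198.5] 59 [0.4752 0.2688]
top g [225.7 200.3] 62 [0.4739 0.0732]
top r [362.2 188.3] 58 [ 0.5111 -0.284 ]
top r [175.9 193.3] 64 [0.4899 0.2025]
top r [251.1 206.2] 64 [0.4596 0.0072]
top p [152.2 154.8] 272 [0.584  0.2585]
top p [500.3 156.4] 41 [ 0.597  -0.6337]
top p [487.5 160.1] 42 [ 0.5868 -0.6001]
top p [474.8 163.9] 46 [ 0.5764 -0.5666]
top a [507.6 133.9] 40 [ 0.6562 -0.6543]
top a [494.9 137.6] 38 [ 0.6458 -0.6206]
top a [482.  141.1] 41 [ 0.636  -0.5864]
top a [469.1 145.1] 39 [ 0.6248 -0.5524]
top a [247.8 161.3] 247 [0.572  0.0177]
top a [486.1 239.6] 52 [ 0.3827 -0.5929]
top a [467.1 312.1] 52 [ 0.2    -0.5408]
top a [503.9 361.2] 38 [ 0.0793 -0.6331]
scene g [264.8 201. ] 39 [0.4779 0.0764]
scene g [318.9 235.1] 49 [0.4793 0.2712]
scene r [296.2 224.8] 35 [0.4909 0.2031]
scene p [292.5 248.2] 219 [0.5881 0.2609]
scene a [227.9 199.7] 120 [0.5733 0.0179]
```

```bash

python3 -m inch '{"translation":[[0.35,0.35,0],[0.7,0.7,0],[1,1,0],[1,1,0]],"rot":[[0,0,0],[0,0,0],[0,0,0],[0,0,0]],"jaw":[0,0,0,0]}' 20
python3 -m inch '{"translation":[[0.35,0.35,0],[0.7,0.7,0],[1,1,0],[1,1,0]],"rot":[[0,0,0],[0,0,0],[0,0,0],[0,0,0]],"jaw":[0,0,0,0]}'
python3 -m inch '{"translation":[[0.1,0.4,0],[0.2,0.8,0],[0.3,1,0],[0.3,1,0]],"rot":[[0,0,0],[0,0,0],[0,0,0],[0,0,0]],"jaw":[0,0,0,0]}'
```

```text
time: 0.5
ee_pos: [0.3386, -0.4743, 0.1971]
eef_rot: [0.981, 0.194, 0.001, -0.001]
ft_force: [-0.8, -0.3, -0.2]
width: 0.0629
time: 0.9
ee_pos: [0.4438, -0.3677, 0.1969]
eef_rot: [0.98, 0.2, 0.002, -0.003]
ft_force: [0.4, -0.0, 0.2]
width: 0.0306
time: 1.3
ee_pos: [0.4752, -0.2643, 0.1969]
eef_rot: [0.979, 0.202, 0.003, -0.003]
ft_force: [0.4, -0.9, -0.3]
width: 0.0026
```

```bash

for i in 1; do :; done
python3 -m inch '{"translation":[[0,0.5,0],[0,1,0],[0,1,0]],"rot":[[0,0,0],[0,0,0],[0,0,0]],"jaw":[0,0,0]}'
python3 -m inch '{"translation":[[0,0.5,0],[0,1,0],[0,1,0]],"rot":[[0,0,0],[0,0,0],[0,0,0]],"jaw":[0,0,0]}'
python3 -m inch '{"translation":[[0,0.5,0],[0,1,0],[0,1,0]],"rot":[[0,0,0],[0,0,0],[0,0,0]],"jaw":[0,0,0]}'
python3 -m inch '{"translation":[[0,0.5,0],[0,1,0],[0,1,0]],"rot":[[0,0,0],[0,0,0],[0,0,0]],"jaw":[0,0,0]}'
python3 -m inch '{"translation":[[0,0.5,0],[0,0.9,0],[0,0.9,0],[0,0.9,0],[0,0.9,0],[0,0.9,0]],"rot":[[0,0,0],[0,0,0],[0,0,0],[0,0,0],[0,0,0],[0,0,0]],"jaw":[0,0,0,0,0,0]}'
cat >look.py <<'E'
from h import *
from bench import r,eyes
from scipy.spatial.transform import Rotation as Ro
import sys
s=r.read_state();im=eyes.camera("wrist");cv2.imwrite(f"pics/{sys.argv[1]}.png",im);c=eyes.calibration("wrist")
q=s['eef_rot'];Rt=Ro.from_quat(q).as_matrix();H=c['hand_eye'];p=np.array(s['ee_pos'])
print(s['time'],p.round(4),np.array(s['ft_force']).round(2),'z axis',Rt[:,2].round(4),'tip',(p+.011*Rt[:,2]).round(4))
for k,z in(('g',.063),('r',.063),('p',.096),('a',.096)):
    for b,a in blobs(im,k,100): print(k,b.round(1),a,ray(c,b,z,Rt@H[:3,:3],p+Rt@H[:3,3]).round(4)[:2])
E
python3 look.py w1
```

```text
time: 1.6
ee_pos: [0.4756, -0.159, 0.1972]
eef_rot: [0.979, 0.206, 0.003, -0.004]
ft_force: [-0.1, -0.0, 0.7]
width: 0.0006
time: 1.9
ee_pos: [0.4756, -0.0539, 0.1975]
eef_rot: [0.978, 0.209, 0.003, -0.004]
ft_force: [-0.5, -0.5, 1.0]
width: 0.0002
time: 2.2
ee_pos: [0.4754, 0.0512, 0.1978]
eef_rot: [0.977, 0.212, 0.004, -0.005]
ft_force: [-0.4, -1.0, 0.3]
width: 0.0007
time: 2.5
ee_pos: [0.4748, 0.1562, 0.1981]
eef_rot: [0.976, 0.216, 0.004, -0.006]
ft_force: [-0.4, 0.3, 0.7]
width: 0.0009
time: 3.1
ee_pos: [0.4755, 0.2442, 0.198]
eef_rot: [0.977, 0.214, 0.004, -0.006]
ft_force: [-0.3, 0.9, -0.4]
width: 0.0008
3.1 [0.4755 0.2442 0.198 ] [-0.3   0.85 -0.43] z axis [ 0.0054  0.013  -0.9999] tip [0.4756 0.2443 0.187 ]
g [241.7 166.4] 267 [0.4766 0.2697]
g [380.8 230.9] 258 [0.4749 0.0755]
r [296.3 178.5] 249 [0.4909 0.2036]
p [292.4  79. ] 1741 [0.5851 0.2598]
a [489.1 184.3] 984 [0.5782 0.0177]
```

View pics/w1.png

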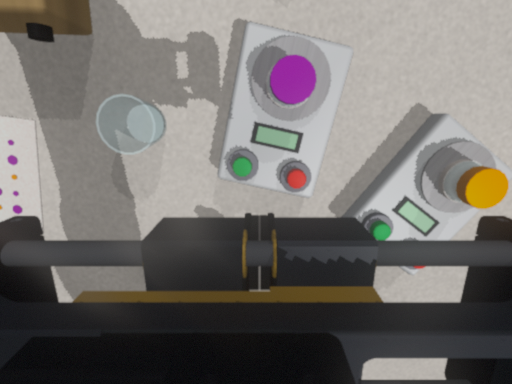

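Wrist view: purple's green key at (242,166), giving (0.477, 0.270), and amber's at (381,231), giving (0.475, 0.0755). Both match the top and scene cameras. Next I'll centre and lower to just above the purple balance's green key.

```bash

python3 -m inch '{"translation":[[0.02,0.27,0],[0.02,0.27,-0.3],[0.02,0.27,-0.6],[0.02,0.27,-0.85],[0.02,0.27,-1],[0.02,0.27,-1],[0.02,0.27,-1],[0.02,0.27,-1]],"rot":[[0,0,0],[0,0,0],[0,0,0],[0,0,0],[0,0,0],[0,0,0],[0,0,0],[0,0,0]],"jaw":[0,0,0,0,0,0,0,0]}'
python3 look.py w2
```

```text
time: 3.95
ee_pos: [0.4783, 0.2719, 0.0995]
eef_rot: [0.977, 0.214, 0.005, -0.006]
ft_force: [-1.0, 0.5, 0.4]
width: 0.0004
3.95 [0.4783 0.2719 0.0995] [-1.02  0.47  0.37] z axis [ 0.0075  0.014  -0.9999] tip [0.4784 0.272  0.0885]
g [261.5 202.4] 554 [0.4772 0.27  ]
g [447.  285.9] 604 [0.4761 0.0787]
r [336.7 213. ] 173 [0.4961 0.2066]
p [343.8  82.3] 4056 [0.5851 0.2601]
```

View pics/w2.png

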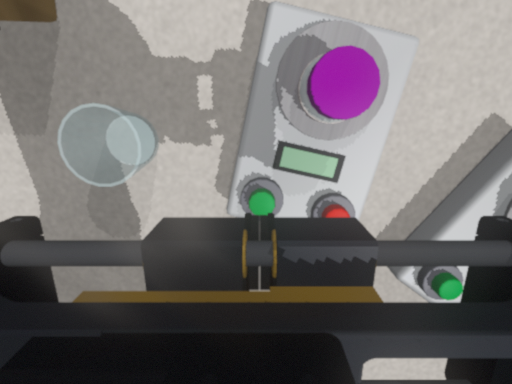

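```bash

python3 -m inch '{"translation":[[-0.01,-0.02,-0.1],[-0.01,-0.02,-0.2],[-0.01,-0.02,-0.23],[-0.01,-0.02,-0.25],[-0.01,-0.02,-0.27],[-0.01,-0.02,-0.29],[-0.01,-0.02,-0.3],[-0.01,-0.02,-0.3],[-0.01,-0.02,-0.3]],"rot":[[0,0,0],[0,0,0],[0,0,0],[0,0,0],[0,0,0],[0,0,0],[0,0,0],[0,0,0],[0,0,0]],"jaw":[0,0,0,0,0,0,0,0,0]}'
```

```text
time: 4.9
ee_pos: [0.4773, 0.2699, 0.0696]
eef_rot: [0.977, 0.214, 0.005, -0.006]
ft_force: [0.7, -0.5, -0.9]
width: 0.0005
```

```bash

python3 -m inch '{"translation":[[0,0,-0.01],[0,0,-0.02],[0,0,-0.02],[0,0,-0.02]],"rot":[[0,0,0],[0,0,0],[0,0,0],[0,0,0]],"jaw":[0,0,0,0]}'
python3 - <<'E'
from bench import r,eyes
import cv2,numpy as np
from h import *
for i in range(3):
    im=eyes.camera("scene");s=r.read_state();print(s['ee_pos'],s['ft_force'])
print(blobs(im,'g',5))
a=cv2.resize(im[170:270,250:370],None,fx=5,fy=5,interpolation=cv2.INTER_CUBIC)
cv2.imwrite("pics/s2.png",a)
E
```

```text
time: 5.3
ee_pos: [0.4773, 0.2699, 0.0675]
eef_rot: [0.977, 0.214, 0.005, -0.006]
ft_force: [-0.4, -1.0, 1.0]
width: 0.0005
[0.47730265 0.26986993 0.06754992] [ 0.17879998 -0.20693893  0.02120741]
[0.47731954 0.26989774 0.06758008] [-0.01131195  0.0177972   1.06889614]
[0.47730847 0.26989337 0.06756917] [ 0.28314775  0.33119438 -0.33122707]
[(array([192.40740741, 164.96296296]), np.int32(27)), (array([264.76923077, 201.        ]), np.int32(39)), (array([319.  , 235.25]), np.int32(48))]
```

View pics/s2.png

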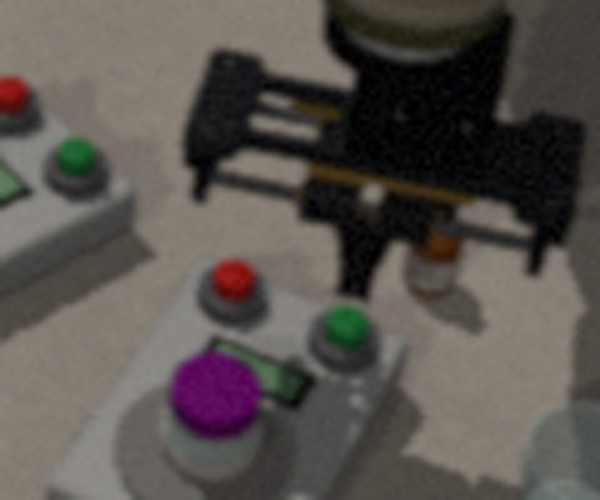

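The scene crop shows the fingertip (crop 352,290) apparently behind or above the green key and not touching it. I'll compare that with where the tip should project.

```bash
python3 - <<'E'
from h import *
from bench import r,eyes
import cv2
from scipy.spatial.transform import Rotation as Ro
def pr(c,X): 
    x=c['R']@X+c['t'];return np.array([c['fx']*x[0]/x[2]+c['cx'],c['fy']*x[1]/x[2]+c['cy']]).round(1)
s=r.read_state();Rt=Ro.from_quat(s['eef_rot']).as_matrix();p=np.array(s['ee_pos']);tip=p+.011*Rt[:,2]
c=eyes.calibration("scene")
print('expected tip px',pr(c,tip),'TCP',pr(c,p),'key top',pr(c,np.array([.477,.27,.063])))
for z in (.056,.063,.07,.08): print(z,ray(c,(320.4,228),z).round(4))
w=eyes.calibration("wrist");H=np.linalg.inv(w['hand_eye'])
for q in ([0,0,.011],[0,0,0],[0,0,-.06]):
    x=H[:3,:3]@np.array(q)+H[:3,3];print(q,w['fx']*x[0]/x[2]+w['cx'],w['fy']*x[1]/x[2]+w['cy'])
t=eyes.camera("top");w3=eyes.camera("wrist")
cv2.imwrite("pics/c3.png",np.hstack([cv2.resize(t[140:260,90:210],(480,480)),w3[150:310:,180:340].repeat(3,0).repeat(3,1)[:480,:320]]))
ct=eyes.calibration("top");print('top key',pr(ct,np.array([.477,.27,.063])),'tip',pr(ct,tip))
E
```

```text
expected tip px [318.7 235.8] TCP [319.2 233.1] key top [319.1 234.2]
0.056 [0.4499 0.2569 0.056 ]
0.063 [0.4558 0.2598 0.063 ]
0.07 [0.4618 0.2628 0.07  ]
0.08 [0.4702 0.2669 0.08  ]
[0, 0, 0.011] 259.7502883779489 210.19380563238812
[0, 0, 0] 259.7818621747887 215.36660569164565
[0, 0, -0.06] 260.0367965468377 257.133028068116
top key [149.4 197.8] tip [149.9 197.8]
```

View pics/c3.png

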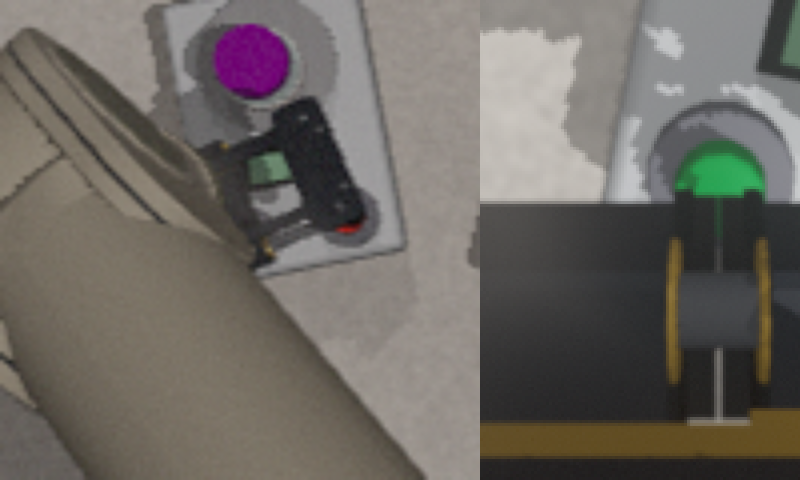

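```bash
python3 - <<'E'
from h import *
from bench import r,eyes
from scipy.spatial.transform import Rotation as Ro
s=r.read_state();R=Ro.from_quat(s['eef_rot']).as_matrix();p=np.array(s['ee_pos'])
c=eyes.calibration("scene")
for n,uv in(('tip',(320.4,228)),('legL',(290,209)),('legR',(357,224))):
  for z in (.07,.08,.09,.1,.11,.12,.13): print(n,z,'tool xyz mm',(1e3*R.T@(ray(c,uv,z)-p)).round(0))
b=ray(eyes.calibration("top"),(97,202),.03);print('beaker',b,1e3*R.T@(b-p))
E
```

```text
tip 0.07 tool xyz mm [-17.  -0.  -3.]
tip 0.08 tool xyz mm [ -8.  -0. -13.]
tip 0.09 tool xyz mm [  2.  -1. -22.]
tip 0.1 tool xyz mm [ 12.  -1. -32.]
tip 0.11 tool xyz mm [ 21.  -1. -42.]
tip 0.12 tool xyz mm [ 31.  -2. -52.]
tip 0.13 tool xyz mm [ 40.  -2. -62.]
legL 0.07 tool xyz mm [-63.  96.  -4.]
legL 0.08 tool xyz mm [-53.  94. -14.]
legL 0.09 tool xyz mm [-43.  93. -24.]
legL 0.1 tool xyz mm [-32.  91. -34.]
legL 0.11 tool xyz mm [-22.  89. -44.]
legL 0.12 tool xyz mm [-12.  88. -53.]
legL 0.13 tool xyz mm [ -2.  86. -63.]
legR 0.07 tool xyz mm [-63. -94.  -2.]
legR 0.08 tool xyz mm [-53. -93. -12.]
legR 0.09 tool xyz mm [-43. -92. -22.]
legR 0.1 tool xyz mm [-33. -91. -32.]
legR 0.11 tool xyz mm [-23. -90. -42.]
legR 0.12 tool xyz mm [-13. -89. -52.]
legR 0.13 tool xyz mm [ -2. -89. -62.]
beaker [0.46518894 0.41506788 0.03      ] [  49.29487438 -136.53692765   39.5114    ]
```

The legs sit where the specification puts the body (60 mm behind the TCP). The closed fingertips are about 21 mm behind the TCP, where the specification has them 11 mm ahead. Contact should therefore come near TCP z of 0.043, and at that height the body (about 0.10) clears everything. I'll go down gently and watch the force.

```bash

python3 -m inch '{"translation":[[0,0,-0.07],[0,0,-0.14],[0,0,-0.19],[0,0,-0.2],[0,0,-0.2]],"rot":[[0,0,0],[0,0,0],[0,0,0],[0,0,0],[0,0,0]],"jaw":[0,0,0,0,0]}'
python3 -m inch '{"translation":[[0,0,-0.02],[0,0,-0.03],[0,0,-0.03]],"rot":[[0,0,0],[0,0,0],[0,0,0]],"jaw":[0,0,0]}'
```

```text
time: 6.05
ee_pos: [0.4771, 0.2699, 0.0472]
eef_rot: [0.977, 0.214, 0.005, -0.006]
ft_force: [0.1, -0.8, 0.3]
width: 0.0007
time: 6.35
ee_pos: [0.4771, 0.2698, 0.0442]
eef_rot: [0.977, 0.214, 0.005, -0.006]
ft_force: [0.1, -0.0, -0.1]
width: 0.0003
```

```bash

python3 -m inch '{"translation":[[0,0,-0.01],[0,0,-0.02],[0,0,-0.02]],"rot":[[0,0,0],[0,0,0],[0,0,0]],"jaw":[0,0,0]}'
python3 - <<'E'
from h import *
from bench import r,eyes
F=[]
for i in range(4):
    w=eyes.camera("scene");F.append(r.read_state()['ft_force'])
print(np.mean(F,0),blobs(w,'g',5))
cv2.imwrite("pics/c4.png",np.hstack([cv2.resize(w[190:270,270:350],(480,480),interpolation=cv2.INTER_CUBIC),eyes.camera("wrist")[150:310:,180:340].repeat(3,0).repeat(3,1)[:480,:320]]))
E
```

```text
time: 6.65
ee_pos: [0.477, 0.2698, 0.0421]
eef_rot: [0.977, 0.214, 0.005, -0.006]
ft_force: [0.3, -0.1, -0.4]
width: 0.0003
[-0.17169357 -0.11069636 -0.22378131] [(array([192.33333333, 164.875     ]), np.int32(24)), (array([264.8  , 201.075]), np.int32(40)), (array([318.55555556, 237.55555556]), np.int32(18))]
```

View pics/c4.png

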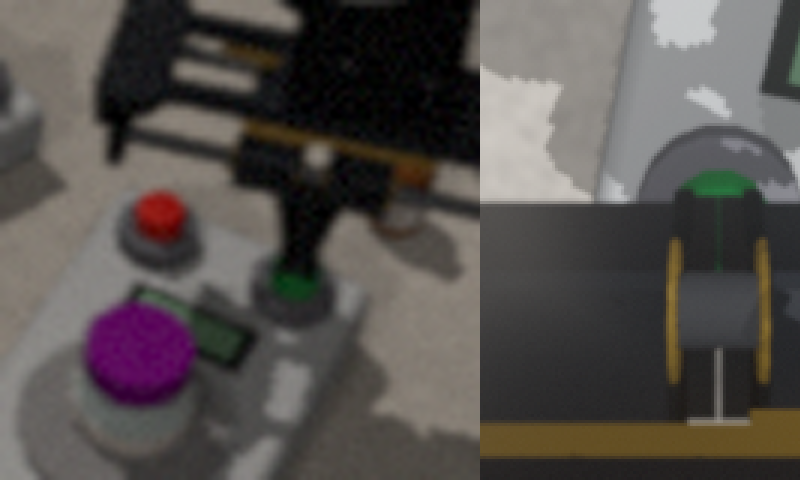

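The fingertip now sits right at the green key, centred (scene crop 300,280; wrist crop 720,190), with no force yet. I'll continue in small steps.

```bash

python3 -m inch '{"translation":[[0,0,-0.01],[0,0,-0.02],[0,0,-0.02]],"rot":[[0,0,0],[0,0,0],[0,0,0]],"jaw":[0,0,0]}'
python3 -m inch '{"translation":[[0,0,-0.01],[0,0,-0.02],[0,0,-0.02]],"rot":[[0,0,0],[0,0,0],[0,0,0]],"jaw":[0,0,0]}'
```

```text
time: 7.2
ee_pos: [0.477, 0.2698, 0.04]
eef_rot: [0.977, 0.214, 0.005, -0.006]
ft_force: [-0.5, -0.4, 0.1]
width: 0.0003
time: 7.5
ee_pos: [0.4771, 0.2698, 0.0381]
eef_rot: [0.977, 0.214, 0.005, -0.006]
ft_force: [0.0, 0.0, 3.2]
width: 0.0001
```

Contact at about z = 0.039. I'll press to about 5 mm of travel, then release.

```bash

python3 -m inch '{"translation":[[0,0,-0.01],[0,0,-0.02],[0,0,-0.03],[0,0,-0.04],[0,0,-0.04],[0,0,-0.04]],"rot":[[0,0,0],[0,0,0],[0,0,0],[0,0,0],[0,0,0],[0,0,0]],"jaw":[0,0,0,0,0,0]}'
python3 - <<'E'
from bench import r,eyes
import numpy as np
F=[]
for i in range(4): eyes.camera("scene");F.append(r.read_state()['ft_force'])
print(np.mean(F,0),r.read_state()['ee_pos'])
E
```

```text
time: 8.1
ee_pos: [0.4771, 0.2699, 0.0342]
eef_rot: [0.977, 0.214, 0.005, -0.006]
ft_force: [-1.9, -0.8, 5.2]
width: 0.0
[-1.65759321 -1.00931599  5.22453757] [0.47713889 0.26988603 0.03420819]
```

```bash

python3 -m inch '{"translation":[[0,0,-0.01],[0,0,-0.015],[0,0,-0.015],[0,0,-0.015]],"rot":[[0,0,0],[0,0,0],[0,0,0],[0,0,0]],"jaw":[0,0,0,0]}'
python3 -m inch '{"translation":[[0,0,0.03],[0,0,0.06],[0,0,0.2],[0,0,0.5],[0,0,0.8],[0,0,0.9],[0,0,0.9],[0,0,0.9]],"rot":[[0,0,0],[0,0,0],[0,0,0],[0,0,0],[0,0,0],[0,0,0],[0,0,0],[0,0,0]],"jaw":[0,0,0,0,0,0,0,0]}'
python3 look.py w5
```

```text
time: 8.7
ee_pos: [0.4771, 0.2699, 0.0329]
eef_rot: [0.977, 0.214, 0.005, -0.006]
ft_force: [-2.1, -0.3, 5.6]
width: 0.0007
time: 9.5
ee_pos: [0.4768, 0.2694, 0.1221]
eef_rot: [0.977, 0.214, 0.005, -0.006]
ft_force: [0.6, 0.1, -0.7]
width: 0.0004
9.5 [0.4768 0.2694 0.1221] [ 0.65  0.08 -0.66] z axis [ 0.0066  0.013  -0.9999] tip [0.4769 0.2696 0.1111]
g [259.9 192.9] 449 [0.477  0.2699]
g [432.9 273.4] 337 [0.4739 0.075 ]
r [328.8 208. ] 383 [0.4911 0.2039]
p [333.2  82.6] 3217 [0.5851 0.26  ]
```

Purple is pressed (peak about 5.6 N) and its green key is back up. Moving to amber, I'll turn the tool −30° so the body clears the amber jar.

```bash

python3 -m inch '{"translation":[[0,-0.3,0.1],[0,-0.6,0.1],[0,-0.9,0.1],[0,-1,0.1],[0,-1,0.1]],"rot":[[0,0,-0.1],[0,0,-0.2],[0,0,-0.3],[0,0,-0.4],[0,0,-0.5]],"jaw":[0,0,0,0,0]}'
python3 -m inch '{"translation":[[0,-0.3,0],[0,-0.6,0],[0,-0.8,0],[0,-0.94,0],[0,-0.94,0],[0,-0.94,0]],"rot":[[0,0,0],[0,0,0],[0,0,0],[0,0,0],[0,0,0],[0,0,0]],"jaw":[0,0,0,0,0,0]}'
python3 look.py w6; python3 -c "
from bench import r;print(r.read_state()['joint_positions'])"
```

```text
time: 10.05
ee_pos: [0.4762, 0.1666, 0.1303]
eef_rot: [0.999, -0.05, 0.004, -0.004]
ft_force: [0.3, 0.5, 1.3]
width: 0.0006
time: 10.65
ee_pos: [0.4757, 0.0731, 0.1296]
eef_rot: [0.999, -0.05, 0.004, -0.004]
ft_force: [-0.7, -0.9, -0.5]
width: 0.0006
10.65 [0.4757 0.0731 0.1296] [-0.73 -0.93 -0.55] z axis [ 0.008   0.007  -0.9999] tip [0.4758 0.0731 0.1186]
g [260.3 190.8] 429 [0.4754 0.0734]
g [ 66.5 207. ] 502 [0.4774 0.2661]
r [126.7 187.1] 422 [0.4917 0.2019]
r [329.1 198.6] 397 [0.4611 0.0073]
p [21.5 90.5] 2533 [0.5827 0.2484]
a [318.8  69.8] 2811 [0.5745 0.0191]
a [112.4 285.3] 101 [0.4067 0.2189]
[ 0.33202048  0.10328585 -0.60165077  1.89934088  0.05885378  1.14764205
 -1.95983768]
```

```bash

python3 -m inch '{"translation":[[0,0.005,-0.3],[0,0.005,-0.6],[0,0.005,-0.8],[0,0.005,-0.85],[0,0.005,-0.85],[0,0.005,-0.85]],"rot":[[0,0,0],[0,0,0],[0,0,0],[0,0,0],[0,0,0],[0,0,0]],"jaw":[0,0,0,0,0,0]}'
python3 - <<'E'
from h import *
from bench import r,eyes
w=eyes.camera("scene");print(blobs(w,'g',5),blobs(w,'a',50),r.read_state()['ft_force'])
cv2.imwrite("pics/c7.png",np.hstack([cv2.resize(w[150:240,200:290],(480,480),interpolation=cv2.INTER_CUBIC),eyes.camera("wrist")[150:310:,180:340].repeat(3,0).repeat(3,1)[:480,:320]]))
E
```

```text
time: 11.3
ee_pos: [0.4764, 0.0748, 0.0457]
eef_rot: [0.999, -0.049, 0.005, -0.004]
ft_force: [0.2, -0.3, 0.6]
width: 0.0003
[(array([192.32, 165.  ]), np.int32(25)), (array([264.5       , 202.45454545]), np.int32(22)), (array([318.97959184, 235.46938776]), np.int32(49))] [(array([227.8852459 , 199.71311475]), np.int32(122))] [ 1.23929184 -0.53179567  0.23192293]
```

View pics/c7.png

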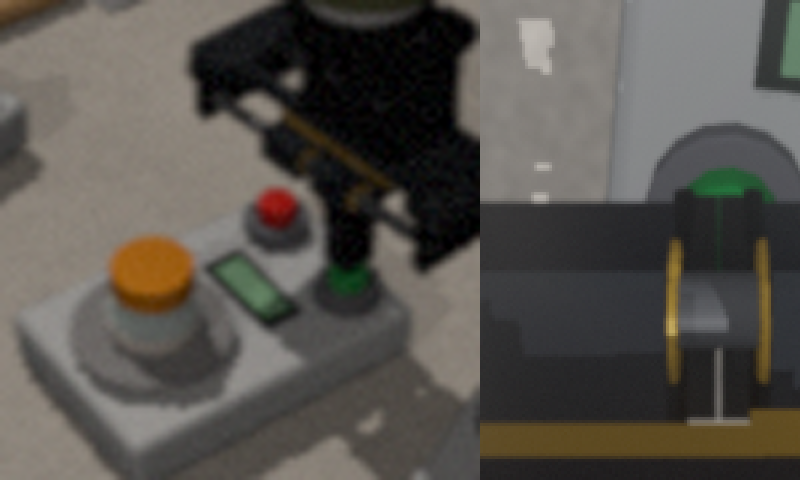

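The tip is over the amber balance's green key; in the wrist crop the key centre (728) lies about 2 mm to the right of the fingers (718). I'll shift by −1.5 mm in y and press.

```bash

python3 -m inch '{"translation":[[0,-0.015,-0.03],[0,-0.015,-0.06],[0,-0.015,-0.075],[0,-0.015,-0.085],[0,-0.015,-0.095],[0,-0.015,-0.1],[0,-0.015,-0.11],[0,-0.015,-0.11],[0,-0.015,-0.11]],"rot":[[0,0,0],[0,0,0],[0,0,0],[0,0,0],[0,0,0],[0,0,0],[0,0,0],[0,0,0],[0,0,0]],"jaw":[0,0,0,0,0,0,0,0,0]}'
python3 -m inch '{"translation":[[0,0,-0.01],[0,0,-0.015],[0,0,-0.02],[0,0,-0.02],[0,0,-0.02]],"rot":[[0,0,0],[0,0,0],[0,0,0],[0,0,0],[0,0,0]],"jaw":[0,0,0,0,0]}'
python3 - <<'E'
from bench import r,eyes
import numpy as np
F=[]
for i in range(4): eyes.camera("scene");F.append(r.read_state()['ft_force'])
print(np.mean(F,0),r.read_state()['ee_pos'])
E
```

```text
time: 12.3
ee_pos: [0.4767, 0.0728, 0.035]
eef_rot: [0.999, -0.049, 0.005, -0.004]
ft_force: [0.4, -2.0, 5.2]
width: 0.0005
time: 12.8
ee_pos: [0.4768, 0.0727, 0.0332]
eef_rot: [0.999, -0.049, 0.005, -0.004]
ft_force: [-1.5, -2.7, 5.7]
width: 0.0003
[-1.17699226 -1.81100672  6.26929339] [0.47678136 0.07274753 0.03315427]
```

Force is 6.3 N, which means about 5.5 mm of travel, so it's pressed. Now release, withdraw and check.

```bash

python3 -m inch '{"translation":[[0,0,0.03],[0,0,0.06],[0,0,0.2],[0,0,0.5],[0,0,0.8],[0,0,1],[0,0,1],[0,0,1]],"rot":[[0,0,0],[0,0,0],[0,0,0],[0,0,0],[0,0,0],[0,0,0],[0,0,0],[0,0,0]],"jaw":[0,0,0,0,0,0,0,0]}'
python3 -m inch '{"translation":[[0,0,0.4],[0,0,0.8],[0,0,0.8],[0,0,0.8],[0,0,0.8]],"rot":[[0,0,0],[0,0,0],[0,0,0],[0,0,0],[0,0,0]],"jaw":[0,0,0,0,0]}'
python3 look.py w8
python3 - <<'E'
from h import *
from bench import eyes
w=eyes.camera("scene");cv2.imwrite("pics/s9.png",w)
c=eyes.calibration("scene")
a=cv2.imread("pics/scene0.png")
for k in 'grpa': print(k,[b.round(1).tolist() for b,_ in blobs(a,k)],[b.round(1).tolist() for b,_ in blobs(w,k)])
E
```

```text
time: 13.8
ee_pos: [0.4768, 0.0729, 0.1335]
eef_rot: [0.999, -0.049, 0.005, -0.004]
ft_force: [-1.2, -0.5, -0.6]
width: 0.0007
time: 14.3
ee_pos: [0.4759, 0.0728, 0.2118]
eef_rot: [0.999, -0.049, 0.004, -0.004]
ft_force: [-1.1, -0.8, -1.3]
width: 0.0006
14.3 [0.4759 0.0728 0.2118] [-1.05 -0.75 -1.25] z axis [ 0.0085  0.007  -0.9999] tip [0.476  0.0728 0.2008]
g [497.8 124.1] 307 [ 0.508  -0.2149]
g [260.3 173.6] 250 [0.4751 0.0734]
g [110.  186.2] 286 [0.4772 0.2668]
r [155.9 169.7] 142 [0.4928 0.2039]
r [313.2 179.5] 229 [0.4611 0.0075]
p [79.1 95.7] 1719 [0.5849 0.2563]
a [303.9  83.6] 1558 [0.5734 0.0179]
g [[264.8, 201.0], [318.9, 235.1]] [[192.5, 165.0], [264.9, 200.9], [318.8, 235.4]]
r [[296.2, 224.8]] [[251.6, 188.0]]
p [[292.5, 248.2]] [[292.6, 248.3]]
a [[227.9, 199.7]] [[227.9, 199.8]]
```

View pics/s9.png

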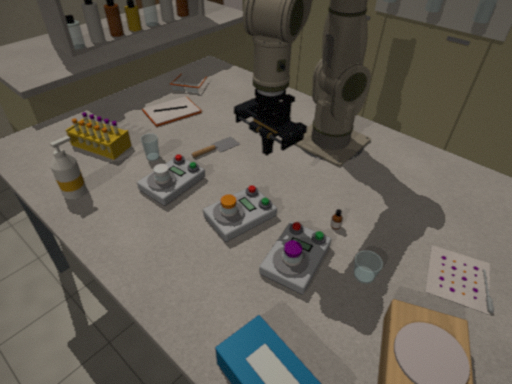

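The arm is clear, both green keys are back at their starting pixels, and the jars and bystanders look unmoved. Handing in.

```bash
python3 -c "
from bench import r;print(r.close_job())"
```

```text
the job is handed in; nothing more can be done
None
```

I pressed and released the green tare key on the purple-jar balance, then the one on the amber-jar balance, withdrew upward and handed the job in at about 14.4 s. No verdict was reported.

- **Presses:** Purple peaked at about 5.6 N and amber at about 6.3 N. By the spring figures that is roughly 4.5–5.5 mm of travel, past the 3 mm that counts as pressed and short of the 8 mm hard stop. Travel was worked out from force and height, not read directly.
- **Final checks:** In the scene camera, both green keys and the purple and amber caps were within 0.3 px of where they started. The white jar and the bystanders looked unmoved by eye. The wrist force was back to noise with the arm clear.
- **Red keys and third balance:** Nothing was lowered over the red keys or the white balance. The red keys were only partly matched in the before-and-after comparison, because the colour mask picked up different ones each time. The final wrist view put the purple and amber red keys within about 2 mm of their earlier positions.
- **Disagreement with the description:** The closed fingertips were about 24 mm behind the TCP, not 11 mm ahead of it. My first descent on purple therefore stopped short without contact. I corrected it from the camera images and by feeling for contact.

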